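# Fit the second tier on the desk organiser

## Robot

A 7-joint arm with a two-finger parallel gripper is mounted at the origin on a cart in front of the work surface, level with it; the furniture and walls round the work are solid. World frame = base frame: x ahead of the robot, y to its left, z up, the work surface at z = 0. Lengths are in m, angles in rad, forces in N, time in s.
With the tool pointing down it reaches from about 0.4 to 0.85 m from the base axis. Payload 4.5 kg.
Tool frame: the origin (TCP) lies midway between the tips of the shut fingers; the grasp point (between the pads) lies 19 mm behind it; z points along the fingers, y is the line along which they close (so a half turn about z gives the same grasp; the last joint's range is limited). The gripper opens to 85 mm and grips with 20 to 120 N. Pads are 22 mm wide; open, the fingers measure 114 mm over their backs; the gripper's body (76 mm by 85 mm) begins 54 mm behind the grasp point. The pads swing forward as they close: fully open they stand 13 mm farther back than shut.
Start: joints at [1.181, 0.689, -0.195, 1.565, 0.157, 0.902, -0.215], TCP at [0.257, -0.57, 0.231] pointing down, gripper open.
Joint ranges: [-3.01, 3.01], [-0.46, 2.08], [-1.47, 1.51], [0.13, 2.56], [-1, 4.14], [0.04, 2.09], [-2.66, 2.66]. Speed limits (rad/s): [2.57, 2.57, 3.14, 3.14, 3.14, 3.14, 3.14].

## Interface

Orientations are given as a rotation vector (axis times angle).
In Python, from cell import telemetry, grab_frame, manip gives the robot as it stands.
- The arm moves only by the shell command python3 -m pendant 'ROWS'. ROWS is JSON, a list of rows, each a list of 3 entries, a list of its own where there are three numbers: the opening, from 0 (shut) to 1 (fully open), then the shift along the tool's x, y, z in mm, then the turn, a rotation vector about the tool's x, y, z in rad. A call has exactly 10 rows; each row is the pose to reach, as a shift and turn from the pose commanded when the call began, along the tool's axes at that moment; what a row does not reach only later rows make up. A row lasts 1/8 s, in which the tool goes at most 62.5 mm and 10.7 degrees, less where a joint would pass 70% of its speed; a pose out of reach is approached as far as the arm can. A call with a gripper value outside its range is refused whole. The fingers move at their own pace and stop on an object; the grip force is fixed at half the most. Time passes only in rows, so rows that repeat a pose let the fingers close, or fill a call up. It gives the time, the measured TCP pose, the force, the opening and the grip force at its end, in the units of the state.
- telemetry.read_state(): the state, without advancing time (a new reading comes with each control period).
- grab_frame(name): name is "scene" or "side" or "wrist"; returns a dict with "image" (400x640x3 uint8, red, green, blue), "fx", "fy", "cx", "cy" (pixels), "extrinsics" (4x4, takes a point from camera to world coordinates); the wrist camera has in their place "T_tool_cam" (4x4, takes a point from camera to tool coordinates, whose origin is the TCP and whose axes are the flange's). Camera axes: x right, y down, z forward; pixel columns grow to the right and rows downward; lengths in m; the calibration is good to about 2 mm. A picture is of the moment at which its call begins: read the wrist's pose just before it. There is no depth.
- manip.close_job(): hands the job in; it is judged then, once.
The state is a dict: "time": time; "q": joint angles; "joint_velocities": joint speeds; "tau": joint torques, N m; "tcp_pos": TCP position; "tool_rot": TCP orientation; "force": force on the tool from outside, world axes, zero at the start; "torque": the same for the moment, N m; "finger_gap": finger opening in m; "finger_force": force on a finger pad.
Only numpy, scipy, OpenCV 4.12 (cv2) and the standard library are available. Lean on these libraries where they do the work, as an engineer would, in place of code of your own. Each camera call takes 0.05 s, during which the arm holds its last target. There are 200 camera calls.

## Task

Put the upper tier on the blue desk organiser: take the loose blue tray that has a hole in each of its four corners and lower it level onto the organiser so that every hole goes over its own post, and it rests on all four post flanges. Keep hold of it until it is down over the posts, do not drop it, then let go. Leave the look-alike tray without holes and the stapler where they are.

Things in the scene. Friction and masses are not known exactly. Their poses are not given: they have to be found in the camera images.
- stand_seat (a point): Organiser, fixed: blue tray 180 (x) x 130 (y) mm, a roll of tape in it, four metal posts at x +-66, y +-41 mm. Each has a flange 42 mm across, its top 60 mm above the worktop, and above that a tapered spike 38 mm tall, 18 mm thick at the root, 6 at the tip. Point: midway between the four posts, level with the flange tops; x along the long side, z up.
- tier_grip (a point): Loose blue tray to fit, 180 (x) x 130 (y) mm, 0.3 kg: floor 6 mm thick, rim 19 mm high, a 30 mm hole in each corner at x +-66, y +-41 mm. Handle: upright wooden fin at its centre, 70 mm along x, 12 thick along y, top 66 mm above the underside. Point: on the fin at the tray's centre, 45 mm above the underside; x along the long side, z up. Fits either way round.
- plain_grip (a point): The look-alike tray (loose): same size, colour and wooden fin, but a closed floor without corner holes. It stays where it is. This point is on its fin, 45 mm above its underside; x lies along the long side.
- stapler: Red and black desk stapler, 150 x 34 x 41 mm, bystander. Origin: centre of its underside, x along its length.

How it is judged:
By the outcome, as a careful person would: the job done as asked, in the order asked, and still so for the second after the job is handed in, with the robot touching nothing.
It also fails if it takes over 42 s, if anything falls off the work surface, if the arm or the gripper's body presses on something with over 40 N, if the wrist force passes 120 N, or if a joint passes its speed limit or range.

## Working session

There is one attempt and no reset: what is moved stays moved. The work goes in short steps, Python scripts to look and compute and a shell command to move; the robot and the scene stay as the last step left them, time stands still between calls to the robot, and variables do not carry over. Pictures are saved under pics/ and viewed, at most 10 in all, crops included, and the job is handed in when it is done.

```bash
ls; mkdir -p pics; python3 - <<'E'
from cell import telemetry, grab_frame
import cv2,numpy as np,pickle
s=telemetry.read_state();print({k:np.round(v,3).tolist() for k,v in s.items()})
d={}
for n in("scene","side","wrist"):
    f=grab_frame(n);d[n]=f;cv2.imwrite(f"pics/{n}0.png",f["image"][:,:,::-1])
    print(n,f["fx"],f["cx"],f["cy"],np.round(f.get("extrinsics",f.get("T_tool_cam")),3).tolist())
pickle.dump(d,open("f0.pkl","wb"))
E
```

```text
pics
{'time': 0.0, 'q': [1.181, 0.69, -0.195, 1.566, 0.157, 0.902, -0.215], 'joint_velocities': [-0.001, -0.001, 0.0, -0.001, -0.001, 0.0, -0.001], 'tau': [-0.0, -53.96, -1.266, -15.853, 0.009, 0.01, 0.0], 'tcp_pos': [0.257, -0.569, 0.23], 'tool_rot': [-3.069, -0.661, 0.001], 'force': [-0.467, 0.092, 0.388], 'torque': [-0.029, 0.003, 0.024], 'finger_force': 0.0, 'finger_gap': 0.085}
scene 360.9115805959835 314.61737878453226 201.88667737192034 [[-0.598, -0.6, 0.532, 0.072], [-0.801, 0.435, -0.41, 0.405], [0.014, -0.671, -0.741, 0.797], [0.0, 0.0, 0.0, 1.0]]
side 427.0338766913663 313.1374619656168 199.7600474416228 [[-0.985, -0.059, 0.164, 0.429], [-0.173, 0.439, -0.881, 0.955], [-0.02, -0.896, -0.443, 0.532], [0.0, 0.0, 0.0, 1.0]]
wrist 320.31364100939436 317.7168626228869 200.57350621740628 [[0.0, -0.958, -0.288, 0.073], [1.0, -0.0, 0.001, -0.001], [-0.001, -0.288, 0.958, -0.144], [0.0, 0.0, 0.0, 1.0]]
```

View pics/scene0.png

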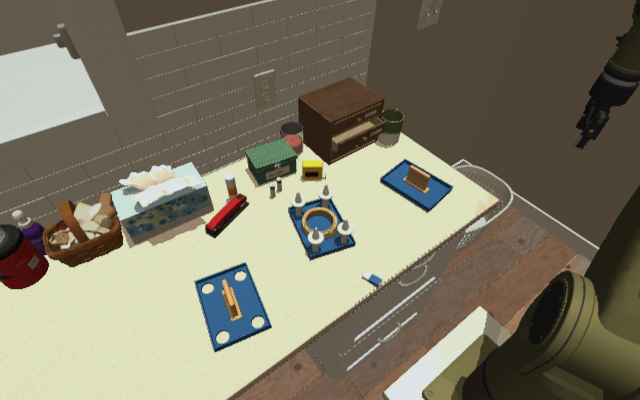

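View pics/side0.png

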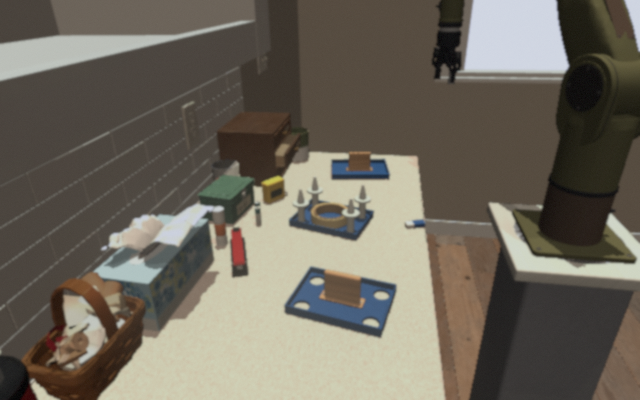

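The scene view shows the holed tray at about (232,305), the organiser at (321,227), the plain tray at (416,185) and the stapler at (227,214). The side view shows the holed tray at (342,300) and the organiser at (332,213).

```bash
cat >h.py <<'E'
import cv2,numpy as np
from scipy.spatial.transform import Rotation as R
def ray(f,px,z,T=None):
    T=f["extrinsics"] if T is None else T
    px=np.atleast_2d(np.asarray(px,float))
    d=np.c_[(px[:,0]-f["cx"])/f["fx"],(px[:,1]-f["cy"])/f["fy"],np.ones(len(px))]@T[:3,:3].T
    o=T[:3,3]; return o+d*((z-o[2])/d[:,2])[:,None]
def wristT(s,f):
    T=np.eye(4);T[:3,:3]=R.from_rotvec(s["tool_rot"]).as_matrix();T[:3,3]=s["tcp_pos"];return T@f["T_tool_cam"]
def blue(im):
    h=cv2.cvtColor(im,cv2.COLOR_RGB2HSV);return cv2.inRange(h,(100,110,40),(125,255,255))
def holes(f,box):
    """light blobs enclosed in blue within box x0,y0,x1,y1"""
    x0,y0,x1,y1=box;m=blue(f["image"])[y0:y1,x0:x1]
    c,h=cv2.findContours(m,cv2.RETR_CCOMP,cv2.CHAIN_APPROX_NONE);out=[]
    for k,hh in zip(c,h[0]):
        if hh[3]>=0 and cv2.contourArea(k)>25:
            M=cv2.moments(k);out.append((M["m10"]/M["m00"]+x0,M["m01"]/M["m00"]+y0,cv2.contourArea(k)))
    return np.array(out)
E
python3 - <<'E'
from h import *;import pickle
np.set_printoptions(precision=4,suppress=True)
d=pickle.load(open("f0.pkl","rb"))
for n,b in(("scene",(190,258,275,352)),("side",(280,262,400,338))):
    f=d[n];h=holes(f,b);print(n,np.c_[h,ray(f,h[:,:2],.004)[:,:2]])
f=d["scene"];print(ray(f,[(298,192),(325,184),(316,229),(345,220)],.098))
f=d["side"];print(ray(f,[(300,190),(315,178),(351,199),(363,186)],.098))
a=np.vstack([cv2.resize(d["scene"]["image"][170:265,270:370],None,fx=6,fy=6)[:280*2],]);
cv2.imwrite("pics/a.png",a[:,:,::-1])
b=cv2.resize(d["side"]["image"][165:245,280:385],None,fx=7,fy=7);cv2.imwrite("pics/b.png",b[:,:,::-1])
E
```

```text
scene [[222.4593 337.     172.       0.4386   0.371 ]
 [257.5644 321.9663 163.       0.4224   0.2911]
 [207.3321 288.1903 130.5      0.568    0.3455]
 [230.8133 301.3414 519.5      0.5036   0.316 ]
 [240.1151 275.7925 124.5      0.5514   0.2649]]Traceback (most recent call last):
  File "<stdin>", line 5, in <module>
IndexError: too many indices for array: array is 1-dimensional, but 2 were indexed
```

```bash
python3 - <<'E'
from h import *;import pickle
np.set_printoptions(precision=4,suppress=True)
d=pickle.load(open("f0.pkl","rb"))
f=d["scene"];print(ray(f,[(298,192),(325,184),(316,229),(345,220)],.098))
f=d["side"];print(ray(f,[(300,190),(315,178),(351,199),(363,186)],.098))
print(ray(f,[(342,270)],.066))
a=cv2.resize(d["scene"]["image"][170:265,270:370],None,fx=6,fy=6);
cv2.imwrite("pics/a.png",a[:,:,::-1])
# tcp rotation
Rm=R.from_rotvec([-3.069,-.661,.001]).as_matrix();print(Rm)
E
```

```text
[[ 0.629   0.0324  0.098 ]
 [ 0.6104 -0.0449  0.098 ]
 [ 0.5003  0.0686  0.098 ]
 [ 0.4803 -0.0073  0.098 ]]
[[ 0.63    0.0439  0.098 ]
 [ 0.6064 -0.0324  0.098 ]
 [ 0.504   0.0764  0.098 ]
 [ 0.4819  0.001   0.098 ]]
[[0.4979 0.3089 0.066 ]]
[[ 0.9113  0.4117 -0.0011]
 [ 0.4117 -0.9113  0.002 ]
 [-0.0002 -0.0023 -1.    ]]
```

View pics/a.png

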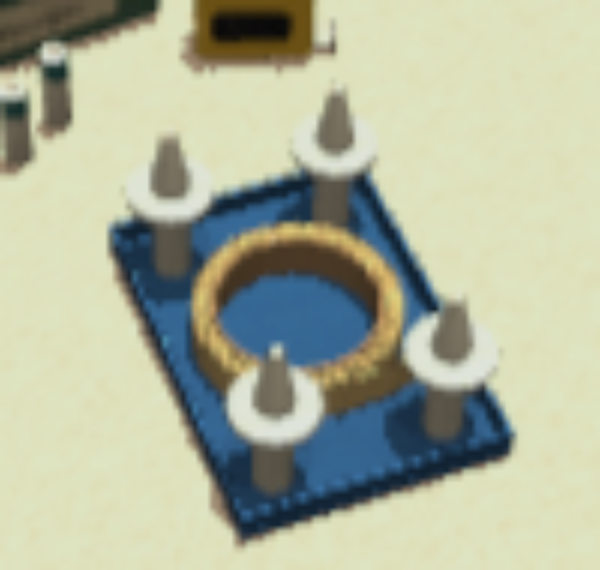

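The crop shows the four spike tips at about scene pixels (298,193), (326,185), (316,228) and (346,220). That puts the organiser at about (0.556, 0.014) with a yaw of −16°. The holed tray is at (0.495, 0.318) with a yaw of −11°, and its hole spacing of 132 by 81 mm matches the given size. Next I'll fly over the organiser for a close look.

```bash
python3 -m pendant '[[1,[40,-28,-5],[0,0,-0.17]],[1,[80,-56,-10],[0,0,-0.34]],[1,[120,-84,-15],[0,0,-0.51]],[1,[160,-112,-20],[0,0,-0.68]],[1,[200,-140,-25],[0,0,-0.85]],[1,[240,-168,-30],[0,0,-1.02]],[1,[280,-196,-35],[0,0,-1.19]],[1,[320,-224,-40],[0,0,-1.36]],[1,[360,-252,-45],[0,0,-1.53]],[1,[400,-280,-50],[0,0,-1.7]]]'
cat >>h.py <<'E'
def plan(s,p,yaw):
    """shift mm + turn from the measured pose to a tool-down pose with tool x at world yaw (deg)"""
    A=R.from_rotvec(s["tool_rot"]);B=R.from_euler("z",yaw,degrees=True)*R.from_rotvec([np.pi,0,0])
    return np.round(A.inv().apply(np.array(p)-s["tcp_pos"])*1000,1),np.round((A.inv()*B).as_rotvec(),4)
E
python3 - <<'E'
from h import *;from cell import telemetry
s=telemetry.read_state();print(s["time"],s["tcp_pos"],s["q"],plan(s,(.605,0,.30),164.3))
E
```

```text
time: 1.4
tcp_pos: [0.5069, -0.1488, 0.2813]
tool_rot: [-1.523, -2.747, 0.001]
force: [0.2, -1.2, -0.7]
finger_gap: 0.0853
finger_force: 0.0
1.4 [ 0.50694671 -0.14882734  0.28134874] [ 0.62322476  0.56494964 -0.69039761  1.77629153  0.43078332  0.95682293
  0.3133989 ] (array([ 74.3, 162. , -18.7]), array([-5.000e-04, -0.000e+00, -7.385e-01]))
```

```bash
python3 -m pendant '[[1,[15,32,-4],[0,0,-0.15]],[1,[30,64,-8],[0,0,-0.3]],[1,[45,97,-12],[0,0,-0.45]],[1,[60,130,-15],[0,0,-0.6]],[1,[74,162,-19],[0,0,-0.738]],[1,[74,162,-19],[0,0,-0.738]],[1,[74,162,-19],[0,0,-0.738]],[1,[74,162,-19],[0,0,-0.738]],[1,[74,162,-19],[0,0,-0.738]],[1,[74,162,-19],[0,0,-0.738]]]'
python3 - <<'E'
from h import *;from cell import telemetry,grab_frame;import pickle
s=telemetry.read_state();f=grab_frame("wrist");pickle.dump((s,f),open("f1.pkl","wb"))
cv2.imwrite("pics/w1.png",f["image"][:,:,::-1])
E
```

```text
time: 2.65
tcp_pos: [0.6053, -0.0025, 0.3004]
tool_rot: [0.439, 3.111, -0.001]
force: [-0.8, -0.3, 0.3]
finger_gap: 0.0852
finger_force: 0.0
```

View pics/w1.png

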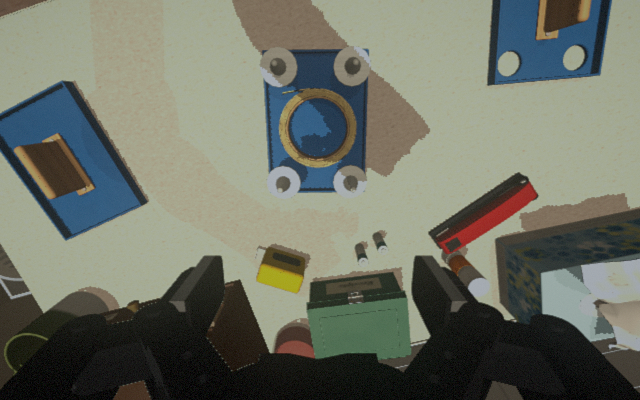

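The wrist view shows four white flanges at about (278,67), (352,67), (284,182) and (351,182), with grey spikes on them. The holed tray is at the top right.

```bash
cat >>h.py <<'E'
def discs(f,guess,r=26):
    hsv=cv2.cvtColor(f["image"],cv2.COLOR_RGB2HSV);m=cv2.inRange(hsv,(0,0,60),(180,38,255));o=[]
    for x,y in guess:
        k=np.zeros_like(m);cv2.circle(k,(x,y),r,255,-1)
        c=max(cv2.findContours(m&k,cv2.RETR_EXTERNAL,cv2.CHAIN_APPROX_NONE)[0],key=cv2.contourArea)
        e=cv2.fitEllipse(cv2.convexHull(c));o.append((*e[0],*e[1]))
    return np.array(o)
def rect(P):
    """centre, yaw (deg, in -90..90) and side lengths of 4 points in order a,b (short pair), c,d (short pair)"""
    P=P[:,:2];v=(P[0]+P[1]-P[2]-P[3])/2;w=(P[1]-P[0]+P[3]-P[2])/2
    return P.mean(0),(np.degrees(np.arctan2(v[1],v[0]))+90)%180-90,np.linalg.norm(v),np.linalg.norm(w)
E
python3 - <<'E'
from h import *;import pickle
np.set_printoptions(precision=4,suppress=True)
s,f=pickle.load(open("f1.pkl","rb"));T=wristT(s,f)
e=discs(f,[(278,67),(352,67),(284,182),(351,182)]);print(e)
P=ray(f,e[:,:2],.060,T);print(P,rect(P))
hsv=cv2.cvtColor(f["image"],cv2.COLOR_RGB2HSV);print(hsv[67,255:300,1],hsv[67,255:300,2])
d=pickle.load(open("f0.pkl","rb"))["scene"]
e=discs(d,[(298,201),(325,194),(316,237),(345,229)],14);print(e);P=ray(d,e[:,:2],.060);print(P,rect(P))
P=ray(d,[(298.2,192.7),(326.2,185),(316,227.5),(346.2,219.8)],.098);print(rect(P))
d=pickle.load(open("f0.pkl","rb"))["scene"];h=holes(d,(190,258,275,352));P=ray(d,h[[0,1,2,4],:2],.004);print(rect(P))
E
```

```text
[[268.6636  70.4868  31.6295  43.1412]
 [364.864   55.0249  15.0049  46.3182]
 [281.4648 185.59    41.5696  52.4162]
 [352.8712 185.7364  42.6661  50.9862]]
[[ 0.4841 -0.0248  0.06  ]
 [ 0.4985  0.0821  0.06  ]
 [ 0.6141 -0.0519  0.06  ]
 [ 0.6386  0.0329  0.06  ]] (array([0.5588, 0.0096]), np.float64(-15.7756185895457), np.float64(0.14032458174616938), np.float64(0.09777491185611874))
[ 38  34  24  27  25   9  13  14  30  40  44  42  43  39  38  40  42  44
  28  38  42  49  50  38  45  39  45  37  46  48  54  43  42  44  41  43
  42  43  41  38  43  42   6 116 120] [168 172 171 173 173 171 173 141 138 135 132 135 136 136 115  77  66  64
  64  68  67  68  72  73  73  72  79  75  78  74  81 119 134 140 138 136
 140 142 137 141 142 139  86  81  81]
[[300.3623 204.835   18.3452  25.573 ]
 [322.6102 196.8425  15.4933  22.1992]
 [315.0891 236.8065  15.5125  17.0451]
 [345.1537 229.2973  15.6679  18.04  ]]
[[ 0.6156  0.0348  0.06  ]
 [ 0.6035 -0.0328  0.06  ]
 [ 0.5049  0.0672  0.06  ]
 [ 0.4784 -0.01    0.06  ]] (array([0.5506, 0.0148]), np.float64(-13.170530292507138), np.float64(0.121061414551837), np.float64(0.07488543378057824))
(array([0.5538, 0.011 ]), np.float64(-15.14650601464433), np.float64(0.12892206176242607), np.float64(0.08060703151838614))
(array([0.4951, 0.3181]), np.float64(-11.332195944983823), np.float64(0.13178983439554687), np.float64(0.08192073494732953))
```

```bash
python3 - <<'E'
from h import *;import pickle
np.set_printoptions(precision=4,suppress=True)
s,f=pickle.load(open("f1.pkl","rb"));T=wristT(s,f)
x0,y0=250,35;c=cv2.resize(f["image"][y0:210,x0:385],None,fx=4,fy=4,interpolation=cv2.INTER_CUBIC)
g=cv2.GaussianBlur(cv2.cvtColor(c,cv2.COLOR_RGB2GRAY),(7,7),0)
h=cv2.HoughCircles(g,cv2.HOUGH_GRADIENT_ALT,1.5,120,param1=150,param2=0.6,minRadius=60,maxRadius=84)
print(h)
h2=cv2.HoughCircles(g,cv2.HOUGH_GRADIENT,1,150,param1=120,param2=18,minRadius=60,maxRadius=84)[0][:6];print(h2)
for x,y,r in h2: cv2.circle(c,(int(x),int(y)),int(r),(255,0,0),1)
cv2.imwrite("pics/c.png",cv2.resize(c,None,fx=.8,fy=.8)[:,:,::-1])
E
```

```text
[[[403.5    126.      74.2098]
  [399.     592.5     69.275 ]]]
[[106.5 128.5  81.2]
 [412.5 126.5  78.6]
 [398.5 588.5  65.5]
 [130.5 596.5  71.9]]
```

View pics/c.png

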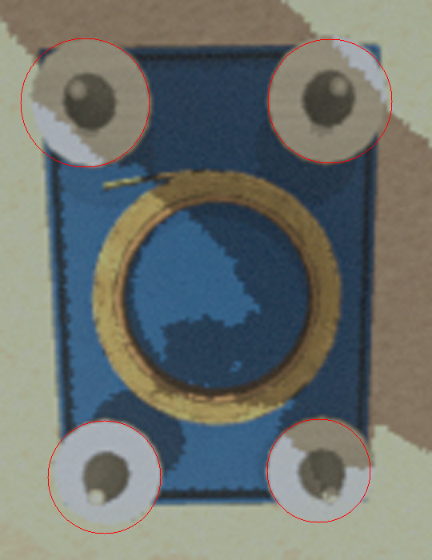

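Top view: the disc centres in this crop are about (90,103), (328,102), (104,476) and (319,470). The tips (light dots) are at (80,89), (339,86), (95,497) and (330,496).

```bash
python3 - <<'E'
from h import *;import pickle
np.set_printoptions(precision=4,suppress=True)
s,f=pickle.load(open("f1.pkl","rb"));T=wristT(s,f);o=np.array([250,35])
for p,z in(([(90,103),(328,102),(104,476),(319,470)],.06),([(80,89),(339,86),(95,497),(330,496)],.098)):
    P=ray(f,np.array(p)/3.2+o-.3,z,T);print(P[:,:2],rect(P))
s["tcp_pos"]=np.array([.605,0,.3]);g=(.495,.318)
print(plan(s,(*g,.13),168.7),plan(s,(*g,.2),168.7))
E
```

```text
[[ 0.4834 -0.0138]
 [ 0.506   0.0658]
 [ 0.6117 -0.0501]
 [ 0.6323  0.03  ]] (array([0.5584, 0.008 ]), np.float64(-15.808289509274147), np.float64(0.13229198098928294), np.float64(0.08277216682324731))
[[ 0.4837 -0.0124]
 [ 0.5053  0.0655]
 [ 0.6104 -0.0487]
 [ 0.6327  0.0302]] (array([0.558 , 0.0087]), np.float64(-15.74488273761375), np.float64(0.1319767107184934), np.float64(0.08145576939881045))
(array([193.8, 275.2, 169.9]), array([-0.0004,  0.0001, -0.0835])) (array([193.8, 275.1,  99.9]), array([-0.0004,  0.0001, -0.0835]))
```

```bash
python3 -m pendant '[[1,[24,46,2],[0,0,-0.02]],[1,[48,93,4],[0,0,-0.04]],[1,[72,140,6],[0,0,-0.06]],[1,[96,186,8],[0,0,-0.07]],[1,[120,232,10],[0,0,-0.08]],[1,[144,279,12],[0,0,-0.084]],[1,[144,279,20],[0,0,-0.084]],[1,[144,279,20],[0,0,-0.084]],[1,[144,279,20],[0,0,-0.084]],[1,[144,279,20],[0,0,-0.084]]]'
python3 - <<'E'
from h import *;from cell import telemetry,grab_frame;import pickle
np.set_printoptions(precision=4,suppress=True)
s=telemetry.read_state();f=grab_frame("wrist");pickle.dump((s,f),open("f2.pkl","wb"))
cv2.imwrite("pics/w2.png",f["image"][:,:,::-1]);T=wristT(s,f)
h=holes(f,(0,0,640,300));print(np.c_[h,ray(f,h[:,:2],.004,T)]);print(s["q"])
E
```

```text
time: 3.95
tcp_pos: [0.5449, 0.3046, 0.2805]
tool_rot: [0.311, 3.126, -0.001]
force: [-0.0, 0.0, -0.0]
finger_gap: 0.0851
finger_force: 0.0
[[ 148.7394  250.5879   27.5       0.6222    0.041     0.004 ]
 [ 289.2293  174.6586  456.5       0.5532    0.2639    0.004 ]
 [ 350.7553  174.3344  472.        0.569     0.3447    0.004 ]
 [ 319.8222  123.1749 1667.        0.4955    0.3171    0.004 ]
 [ 353.5706   68.1394  596.5       0.4396    0.3702    0.004 ]
 [ 285.9949   68.4435  617.5       0.4237    0.2893    0.004 ]]
[-0.1542  0.7418 -0.8344  1.4877  0.5758  1.1692  0.2871]
```

View pics/w2.png

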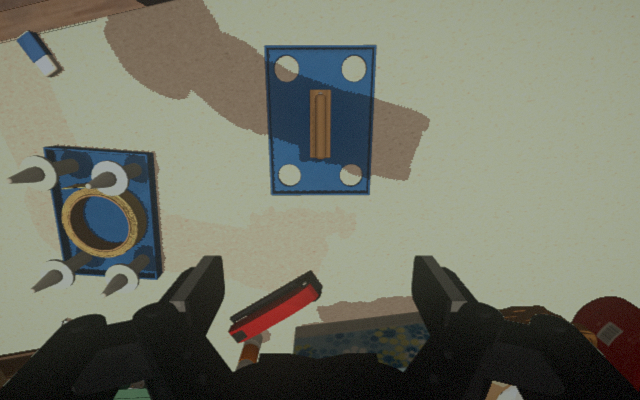

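The wrist view shows all four holes around the fin at (320,123). The tray's centre is (0.4964, 0.3170), yaw −11.1°, and the sizes agree. I'll grasp its fin.

```bash
python3 -m pendant '[[1,[25,1,30],[0,0,-0.005]],[1,[50,3,70],[0,0,-0.005]],[1,[50,3,110],[0,0,-0.005]],[1,[50,3,150],[0,0,-0.005]],[1,[50,3,185],[0,0,-0.005]],[1,[50,3,215],[0,0,-0.005]],[1,[50,3,235],[0,0,-0.005]],[1,[50,3,248],[0,0,-0.005]],[1,[50,3,254],[0,0,-0.005]],[1,[50,3,254],[0,0,-0.005]]]'
python3 -m pendant '[[0.6,[0,0,0],[0,0,0]],[0.3,[0,0,0],[0,0,0]],[0,[0,0,0],[0,0,0]],[0,[0,0,0],[0,0,0]],[0,[0,0,0],[0,0,0]],[0,[0,0,0],[0,0,0]],[0,[0,0,0],[0,0,0]],[0,[0,0,0],[0,0,0]],[0,[0,0,0],[0,0,0]],[0,[0,0,0],[0,0,0]]]'
```

```text
time: 5.25
tcp_pos: [0.4959, 0.3189, 0.0266]
tool_rot: [0.299, 3.127, 0.001]
force: [0.5, 1.0, 0.7]
finger_gap: 0.0851
finger_force: 0.0
time: 6.5
tcp_pos: [0.4958, 0.3186, 0.0265]
tool_rot: [0.299, 3.127, -0.0]
force: [0.1, -1.2, 6.1]
finger_gap: 0.0117
finger_force: 59.5
```

```bash
python3 -m pendant '[[0,[0,0,-5],[0,0,0]],[0,[0,0,-20],[0,0,0]],[0,[0,0,-40],[0,0,0]],[0,[0,0,-65],[0,0,0]],[0,[0,0,-90],[0,0,0]],[0,[0,0,-115],[0,0,0]],[0,[0,0,-135],[0,0,0]],[0,[0,0,-150],[0,0,0]],[0,[0,0,-160],[0,0,0]],[0,[0,0,-160],[0,0,0]]]'
python3 - <<'E'
from h import *;from cell import telemetry
s=telemetry.read_state();print(plan(s,(.5575,.0087,.187),164.25))
E
```

```text
time: 7.75
tcp_pos: [0.4959, 0.3188, 0.1867]
tool_rot: [0.299, 3.127, 0.001]
force: [-0.9, 0.2, -3.4]
finger_gap: 0.0115
finger_force: 58.6
(array([-119.4, -292.8,   -0.4]), array([0.0006, 0.0006, 0.0841]))
```

```bash
python3 -m pendant '[[0,[-5,-12,0],[0,0,0.004]],[0,[-17,-41,0],[0,0,0.012]],[0,[-33,-82,0],[0,0,0.024]],[0,[-50,-123,0],[0,0,0.036]],[0,[-67,-164,0],[0,0,0.048]],[0,[-84,-205,0],[0,0,0.06]],[0,[-100,-246,0],[0,0,0.072]],[0,[-112,-275,0],[0,0,0.08]],[0,[-118,-290,0],[0,0,0.084]],[0,[-119,-293,0],[0,0,0.084]]]'
python3 - <<'E'
from h import *;from cell import telemetry,grab_frame;import pickle
np.set_printoptions(precision=4,suppress=True)
d={"s":telemetry.read_state()}
for n in("scene","side","wrist"): d[n]=grab_frame(n)
pickle.dump(d,open("f3.pkl","wb"))
a=cv2.resize(d["scene"]["image"][120:270,240:400],(480,450));b=cv2.resize(d["wrist"]["image"],None,fx=.5,fy=.5)
c=cv2.resize(d["side"]["image"][110:250,250:410],(320,280))
im=np.zeros((490,800,3),np.uint8);im[:450,:480]=a;im[:200,480:]=b;im[205:485,480:]=c
cv2.imwrite("pics/m3.png",im[:,:,::-1])
E
```

```text
time: 9.0
tcp_pos: [0.5566, 0.0074, 0.1858]
tool_rot: [-0.433, -3.111, 0.0]
force: [0.3, 0.5, -3.3]
finger_gap: 0.0112
finger_force: 58.7
```

View pics/m3.png

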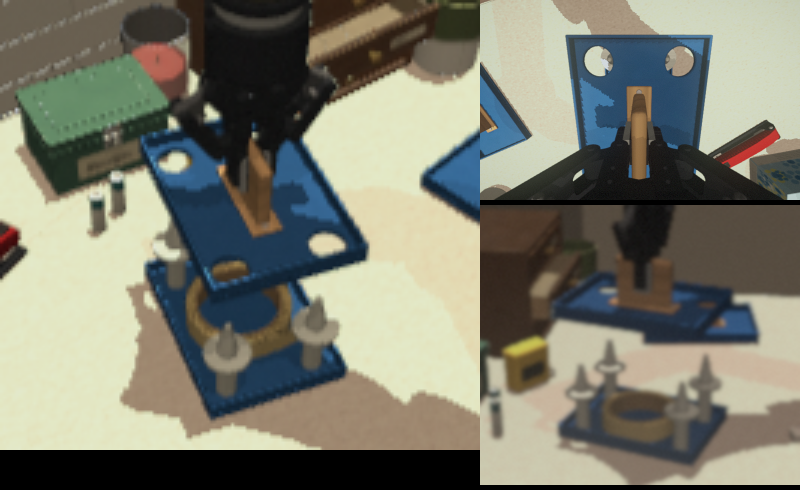

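The picture shows the tray held level above the organiser. The wrist view shows its front holes at about (236,122) and (400,122), with parts of the organiser visible through them. I'll check the hold and the pose.

```bash
python3 - <<'E'
from h import *;import pickle
np.set_printoptions(precision=4,suppress=True)
d=pickle.load(open("f3.pkl","rb"));s=d["s"];f=d["wrist"]
print(ray(f,[(236,122),(400,122)],.022,f["T_tool_cam"]))
m=blue(f["image"])
# tray outline top corners -> far rim edge (rim top at +.026-.019)
print(ray(f,[(173,71),(464,71)],.007,f["T_tool_cam"]))
# scene: visible holes
for n,p in(("scene",[(240+174/3,120+161/3),(240+327/3,120+245/3)]),):
    print(ray(d[n],p,s["tcp_pos"][2]-.022))
A=R.from_rotvec(s["tool_rot"]).as_matrix()
for x in(66,-66):
    for y in(41,-41):print(x,y,s["tcp_pos"]+A@np.array([x/1e3-.001,y/1e3,.022]))
print(plan(s,(.5585,.0087,.128),164.25))
c=cv2.resize(f["image"][60:230,150:480],None,fx=2.4,fy=2.4);cv2.imwrite("pics/w3.png",c[:,:,::-1])
E
```

```text
[[ 0.0656 -0.0411  0.022 ]
 [ 0.0656  0.0415  0.022 ]]
[[ 0.0881 -0.0634  0.007 ]
 [ 0.0881  0.0642  0.007 ]]
[[ 0.6296  0.0304  0.1638]
 [ 0.4795 -0.0124  0.1638]]
66 41 [0.5053 0.0646 0.1638]
66 -41 [ 0.4829 -0.0143  0.1639]
-66 41 [0.6323 0.0285 0.1637]
-66 -41 [ 0.6099 -0.0503  0.1637]
(array([-1.5,  1.8, 57.8]), array([-0.0004, -0.0009, -0.0015]))
```

View pics/w3.png

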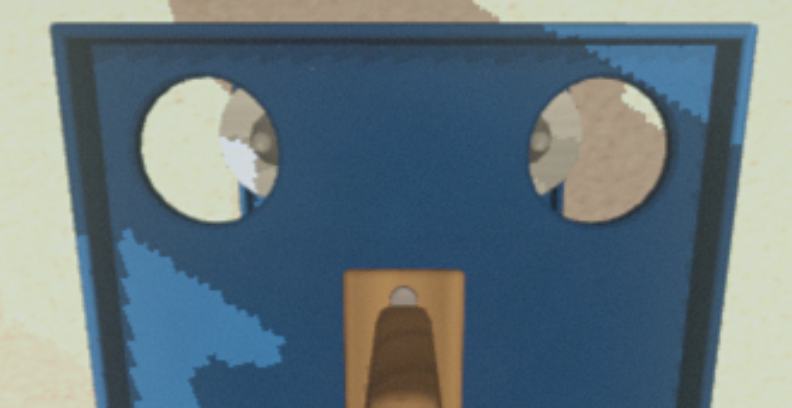

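The two near spike tips can be seen through the holes, at crop (262,138) and (540,138), which is (259,117.5) and (375,117.5) in the full image. This gives a direct comparison in the same camera.

```bash
python3 - <<'E'
from h import *;import pickle
np.set_printoptions(precision=4,suppress=True)
d=pickle.load(open("f3.pkl","rb"));s=d["s"];f=d["wrist"]
z=s["tcp_pos"][2]-.098
print("tips in tool",ray(f,[(259.2,117.5),(375,117.5)],z,f["T_tool_cam"]))
c=np.array([[209,150],[597,150]])/2.4+[150,60];print("holes",ray(f,c,.021,f["T_tool_cam"]))
E
```

```text
tips in tool [[ 0.0653 -0.041   0.0878]
 [ 0.0653  0.0401  0.0878]]
holes [[ 0.0654 -0.0403  0.021 ]
 [ 0.0654  0.0406  0.021 ]]
```

```bash
python3 -m pendant '[[0,[0,0,6],[0,0,0]],[0,[0,0,18],[0,0,0]],[0,[0,0,32],[0,0,0]],[0,[0,0,46],[0,0,0]],[0,[0,0,57],[0,0,0]],[0,[0,0,65],[0,0,0]],[0,[0,0,70],[0,0,0]],[0,[0,0,72],[0,0,0]],[0,[0,0,72],[0,0,0]],[0,[0,0,72],[0,0,0]]]'
python3 - <<'E'
from h import *;from cell import telemetry,grab_frame;import pickle
d={"s":telemetry.read_state()}
for n in("scene","side","wrist"): d[n]=grab_frame(n)
pickle.dump(d,open("f4.pkl","wb"))
a=cv2.resize(d["scene"]["image"][150:270,260:390],None,fx=3,fy=3)
b=cv2.resize(d["wrist"]["image"][60:230,150:480],(400,206))
c=cv2.resize(d["side"]["image"][150:250,260:400],(400,286))
im=np.zeros((500,800,3),np.uint8);im[:360,:390]=a;im[:206,400:]=b;im[210:496,400:]=c
cv2.imwrite("pics/m4.png",im[:,:,::-1])
E
```

```text
time: 10.4
tcp_pos: [0.5572, 0.0085, 0.1146]
tool_rot: [0.43, 3.111, 0.0]
force: [0.7, 0.0, -3.6]
finger_gap: 0.0114
finger_force: 58.7
```

View pics/m4.png

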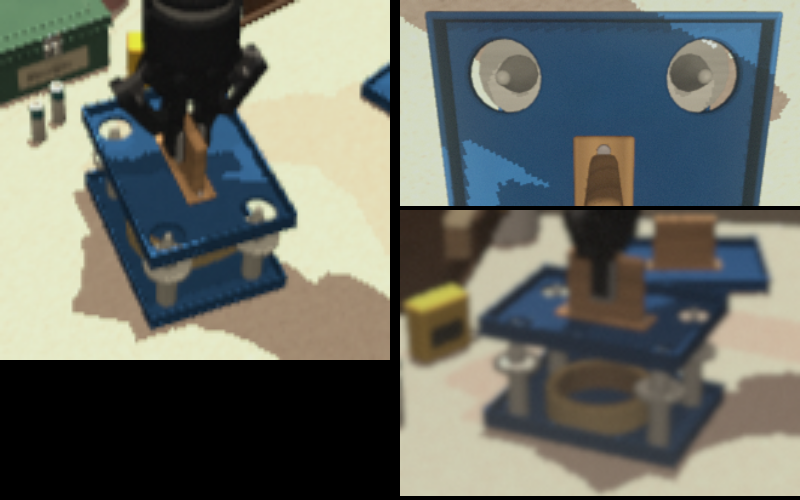

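All four spikes are entering their holes. In the wrist view the tips at (504,77) and (705,76) match the hole centres at (505,75) and (702,75). I'll lower the tray gently.

```bash
python3 -m pendant '[[0,[0,0,4],[0,0,0]],[0,[0,0,9],[0,0,0]],[0,[0,0,14],[0,0,0]],[0,[0,0,18],[0,0,0]],[0,[0,0,21],[0,0,0]],[0,[0,0,23],[0,0,0]],[0,[0,0,25],[0,0,0]],[0,[0,0,26],[0,0,0]],[0,[0,0,27],[0,0,0]],[0,[0,0,27],[0,0,0]]]'
```

```text
time: 11.8
tcp_pos: [0.5569, 0.0084, 0.0873]
tool_rot: [0.43, 3.112, -0.0]
force: [-0.5, 0.6, -2.9]
finger_gap: 0.0113
finger_force: 58.7
```

```bash
python3 -m pendant '[[0,[0,0,0.3],[0,0,0]],[0,[0,0,0.6],[0,0,0]],[0,[0,0,0.9],[0,0,0]],[0,[0,0,1.2],[0,0,0]],[0,[0,0,1.5],[0,0,0]],[0,[0,0,1.5],[0,0,0]],[0,[0,0,1.5],[0,0,0]],[0,[0,0,1.5],[0,0,0]],[0,[0,0,1.5],[0,0,0]],[0,[0,0,1.5],[0,0,0]]]'
```

```text
time: 13.05
tcp_pos: [0.557, 0.0084, 0.0865]
tool_rot: [0.43, 3.111, -0.001]
force: [-2.7, -1.2, 4.8]
finger_gap: 0.0113
finger_force: 60.1
```

Upward force has appeared (+4.8 N), so the tray is resting on the flanges. I'll release it slowly, then retreat straight up.

```bash
python3 -m pendant '[[0.2,[0,0,0],[0,0,0]],[0.35,[0,0,0],[0,0,0]],[0.5,[0,0,0],[0,0,0]],[0.7,[0,0,0],[0,0,0]],[0.8,[0,0,0],[0,0,0]],[0.8,[0,0,0],[0,0,0]],[0.8,[0,0,0],[0,0,0]],[0.8,[0,0,0],[0,0,0]],[0.8,[0,0,0],[0,0,0]],[0.8,[0,0,0],[0,0,0]]]'
python3 -m pendant '[[0.8,[0,0,-5],[0,0,0]],[0.8,[0,0,-20],[0,0,0]],[0.8,[0,0,-40],[0,0,0]],[0.8,[0,0,-65],[0,0,0]],[0.8,[0,0,-90],[0,0,0]],[0.8,[0,0,-120],[0,0,0]],[0.8,[0,0,-150],[0,0,0]],[0.8,[0,0,-170],[0,0,0]],[0.8,[0,0,-180],[0,0,0]],[0.8,[0,0,-180],[0,0,0]]]'
python3 - <<'E'
from h import *;from cell import telemetry,grab_frame
d={"s":telemetry.read_state()}
for n in("scene","side","wrist"): d[n]=grab_frame(n)
a=cv2.resize(d["scene"]["image"][150:270,260:390],None,fx=3,fy=3)
b=cv2.resize(d["wrist"]["image"],(400,250))
c=cv2.resize(d["side"]["image"][160:250,260:400],(400,257))
im=np.zeros((520,800,3),np.uint8);im[:360,:390]=a;im[:250,400:]=b;im[255:512,400:]=c
cv2.imwrite("pics/m5.png",im[:,:,::-1])
E
```

```text
time: 14.3
tcp_pos: [0.557, 0.0084, 0.0858]
tool_rot: [0.43, 3.112, -0.0]
force: [0.9, -0.3, 0.4]
finger_gap: 0.0682
finger_force: 0.0
time: 15.55
tcp_pos: [0.5572, 0.0085, 0.2668]
tool_rot: [0.43, 3.11, 0.0]
force: [0.1, 0.2, -0.7]
finger_gap: 0.0685
finger_force: 0.0
```

View pics/m5.png

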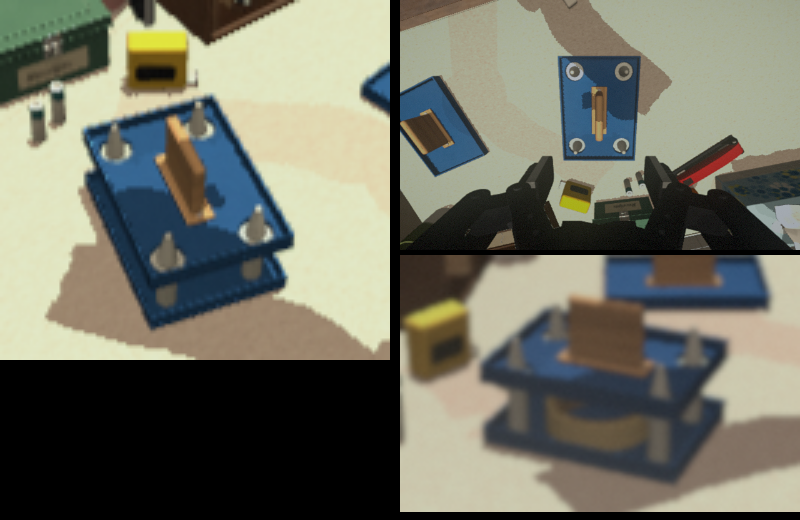

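All three views show the tray seated level with a spike through each hole, and the gripper clear of it.

```bash
python3 -c "from cell import manip;print(manip.close_job())"
```

```text
the job is handed in; nothing more can be done
None
```

The holed tray sits level on all four post flanges, released, with the look-alike tray and stapler left alone; the job was handed in at about 16 s of the 42 s allowed.

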